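# Draw the shim plate out from under a stack of well plates

### The arm

A 6-joint arm with a two-finger parallel gripper is mounted at the origin on a cart in front of the work surface, level with it; the furniture and walls round the work are solid. World frame = base frame: x ahead of the robot, y to its left, z up, the work surface at z = 0. Lengths are in m, angles in rad, forces in N, time in s.
With the tool pointing down it reaches from about 0.25 to 0.85 m from the base axis. Payload 12.5 kg.
Tool frame: the origin (TCP) lies midway between the tips of the shut fingers; the grasp point (between the pads) lies 19 mm behind it; z points along the fingers, y is the line along which they close (so a half turn about z gives the same grasp; the last joint's range is limited). The gripper opens to 93 mm and grips with 3 to 60 N. Pads are 15 mm wide; open, the fingers measure 128 mm over their backs; the gripper's body (75 mm by 188 mm) begins 65 mm behind the grasp point.
Start: joints at [1.021, 0.351, 1.652, -0, 1.139, -0.085], TCP at [0.247, 0.492, 0.219] pointing down, gripper open.
Joint ranges: [-2.75, 2.75], [-0.79, 2.1], [0.01, 2.65], [-1.57, 4.71], [0.07, 3.14], [-2.87, 2.87]. Speed limits (rad/s): [2.22, 2.22, 2.79, 3.14, 3.14, 3.14].

### API

Orientations are given as a unit quaternion [x, y, z, w].
In Python, from plant import r gives the robot as it stands. Calls block until the motion is done:
- r.goto(position, orientation): joint-space move of the TCP to a pose.
- r.move_linear(position, rot=None, rate=0.15, stop_force=None): straight line of the TCP; rot=None keeps the orientation; rate is the mean speed in m/s. With stop_force (N) it stops when the force on the tool has changed by that much, and returns True; else False.
- r.set_joints(angles): joint-space move.
- r.release() and r.close_gripper(): open the fingers fully, or close them until they stop; the grip force is fixed at half the most.
- r.hold(seconds).
- r.ik(position, orientation): joint angles nearest the present ones, or None.
- r.observe(): the state.
- r.grab_frame(name): name is "scene" or "top" or "wrist"; returns a dict with "color" (400x640x3 uint8, red, green, blue), "K" (3x3 intrinsics, pixels), "rvec" (rotation vector, rad) and "tvec" (3), from world to camera coordinates, as OpenCV has them. Camera axes: x right, y down, z forward; pixel columns grow to the right and rows downward; lengths in m; the calibration is good to about 2 mm. A picture is of the moment at which its call begins. There is no depth.
A pose or a line that the arm cannot do raises r.PlanningError and nothing moves.
- r.job_done(): hands the job in, once; it reports no verdict.
The state is a dict: "t": time; "joint_pos": joint angles; "joint_velocities": joint speeds; "joint_efforts": joint torques, N m; "position": TCP position; "tool_rot": TCP orientation; "force": force on the tool from outside, world axes, zero at the start; "torque": the same for the moment, N m; "opening": finger opening in m.
Only numpy, scipy, OpenCV 4.12 (cv2) and the standard library are available. Lean on these libraries where they do the work, as an engineer would, in place of code of your own. Each camera call takes 0.05 s, during which the arm holds its last target. There are 200 camera calls.

### The job

Draw the blue shim plate with the orange grip out from under the stack, sliding it under the bar of the bench stop so that the stop holds the stack back and the stack settles onto the bench still upright and neat. Do not touch or unstack the stack. Then lay the shim plate flat on the floor of the white tray, and leave the two bottles where they are.

Things in the scene. Friction and masses are not known exactly. Their poses are not given: they have to be found in the camera images.
- bench_stop: Aluminium gate with slick white faces, fixed: 36 mm high, 118 mm wide (y), 10 mm thick; two posts with a passage 78 mm wide, under a crossbar whose underside is 22 mm up. Two foot tabs 5 mm high reach 30 mm to -x at y = +-49 mm. Origin on the bench, in the middle of the face towards the stack; its +x points to the stack: draw the shim plate out along its -x
- shim_plate: Loose blue plate, 200 g, flat on the bench under the stack. Body 100 (x) x 44 (y) x 10 mm; from its -x edge a tongue 16 mm wide, 10 mm thick goes under the crossbar to an upright orange grip, end 99 mm from the origin. Origin: centre of the body's underside, z up; x axis within 0.06 rad of the stop's. Centre of mass 21 mm to -x. Clear of the stop once its origin is 60 mm to -x of the stop's
- shim_grip (a point): Middle of the orange grip, 18 (x) x 16 (y) x 30 mm high, 18 mm above the plate's underside, 90 mm to -x of the plate's origin; grip it across y. It starts about 30 mm in front (-x) of the gate and 25 to 40 mm from the carton's overhanging front: a vertical gripper would hit the carton, so lean it back from the stack by about 30 degrees. Drawing takes a few newtons
- plate_0: Lowest of three loose clear 96-well plates in the stack, 86 (x) x 128 (y) x 14 mm, 120 g, origin at the centre of its underside. It rests on the shim plate, 4 to 14 mm behind the stop; it rides along with the shim plate until it meets the stop, then drops 10 mm to the bench when the shim plate is out
- plate_1: Middle clear well plate, same size, loose on plate_0, origin at the centre of its underside
- plate_2: Upper clear well plate, same size, loose on plate_1, origin at the centre of its underside
- carton: Pale carton with a dark slot on top, 115 (x) x 125 (y) x 69 mm, 110 to 225 g, loose on plate_2, origin at the centre of its underside (53 mm above the bench at the start, its top 122 mm)
- tray: Fixed shallow white open tray, outside 200 (x) x 160 (y) x 16 mm high, walls and floor 4 mm thick. Origin at the centre of its underside on the bench; it stands left or right of the stack
- amber_bottle: Brown screw-cap bottle, 60 mm across, 120 mm tall, loose at the back left; origin at the centre of its underside
- buffer_bottle: Clear bottle with a blue cap, 66 mm across, 130 mm tall, loose at the back right; origin at the centre of its underside
- centrifuge: Round pale mini centrifuge, 151 x 148 x 114 mm, fixed, on the side of the stack where the tray is not; origin at the centre of its underside

How it is judged:
On the way:
1. the shim plate has been drawn out through the stop on the bench, and the stack stands on the bench behind the stop (x of shim_plate in the frame of bench_stop below -0.058 m and height (world z) of shim_plate below 0.03 m and angle between each of plate_0, plate_1, plate_2, carton's own z axis and vertical below 0.06 rad and x of plate_0 in the frame of bench_stop between 0.033 and 0.085 m and y of plate_0 in the frame of bench_stop between -0.03 and 0.03 m and height (world z) of plate_0 below 0.004 m and horizontal distance between plate_0 and plate_1 below 0.015 m and horizontal distance between plate_1 and plate_2 below 0.015 m and horizontal distance between plate_2 and carton below 0.015 m), for 0.2 s.
At the end, for the whole second after the job is handed in: The shim plate lies flat (3 degrees) and at rest on the tray floor. Well plates and carton stand stacked in order, upright (3.4 degrees), each within 15 mm of centred on the one below, the lowest on the bench, its centre 33 to 85 mm behind the stop face and within 30 mm sideways (angle between each of plate_0, plate_1, plate_2, carton's own z axis and vertical below 0.06 rad and x of plate_0 in the frame of bench_stop between 0.033 and 0.085 m and y of plate_0 in the frame of bench_stop between -0.03 and 0.03 m and height (world z) of plate_0 below 0.004 m and horizontal distance between plate_0 and plate_1 below 0.015 m and horizontal distance between plate_1 and plate_2 below 0.015 m and horizontal distance between plate_2 and carton below 0.015 m and z of shim_plate in the frame of tray between 0.001 and 0.008 m and horizontal distance between shim_plate and tray below 0.1 m and angle between shim_plate's own z axis and vertical below 0.05 rad and linear speed of each of shim_plate, carton below 0.02 m/s); the robot touches nothing.
It fails at once if a piece of the stack tips by more than 17 degrees (angle between any of plate_0, plate_1, plate_2, carton's own z axis and vertical above 0.3 rad).
It fails at once if the robot pushes on or handles the stack (more than 3 N) (contact force between any of the fingers, the arm and plate_0 above 3 N or contact force between any of the fingers, the arm and plate_1 above 3 N or contact force between any of the fingers, the arm and plate_2 above 3 N or contact force between any of the fingers, the arm and carton above 3 N).
It fails at once if a piece of the stack is lifted off (height (world z) of carton above 0.072 m or height (world z) of plate_2 above 0.058 m).
It fails at once if a bottle is moved by more than 20 mm (distance of any of amber_bottle, buffer_bottle from where it was at the start of the episode above 0.02 m).
It also fails if it takes over 67 s, if anything falls off the work surface, if the arm or the gripper's body presses on something with over 40 N, if the wrist force passes 120 N, or if a joint passes its speed limit or range.

## Working session

There is one attempt and no reset: what is moved stays moved. The work goes in short steps, each a Python script; the robot and the scene stay as the last script left them, time stands still between calls to the robot, and variables do not carry over. Pictures are saved under pics/ and viewed, on a budget of 10 in all, crops included, one or two more only if the job needs it, and the job is handed in when it is done.

```bash
ls; mkdir -p pics
python3 - <<'E'
from plant import r
import cv2,numpy as np
for n in("scene","top"):
    f=r.grab_frame(n); cv2.imwrite(f"pics/{n}0.png",f["color"][:,:,::-1])
    R=cv2.Rodrigues(f["rvec"])[0]; print(n,f["K"].tolist(),(-R.T@f["tvec"]).round(3),R.round(3).tolist())
print(r.observe())
E
```

```text
pics
scene [[395.6874846303564, 0.0, 321.26861353869896], [0.0, 395.6874846303564, 200.69444417589915], [0.0, 0.0, 1.0]] [-0.079  0.45   0.631] [[-0.57, -0.822, -0.021], [-0.457, 0.338, -0.823], [0.683, -0.459, -0.568]]
top [[505.9713414835064, 0.0, 323.212531014617], [0.0, 505.9713414835064, 213.08388924303205], [0.0, 0.0, 1.0]] [0.389 0.004 1.422] [[-0.003, -1.0, -0.002], [-0.989, 0.004, -0.145], [0.145, 0.002, -0.989]]
{'t': 0.1, 'joint_pos': array([ 1.02138425e+00,  3.51168955e-01,  1.65230299e+00, -5.26182575e-06,
        1.13911134e+00, -8.46180011e-02]), 'joint_velocities': array([ 0.00094953, -0.00343919, -0.00236051, -0.00082502,  0.00080301,
       -0.00090367]), 'joint_efforts': array([ 4.70521409e-04, -4.98018193e+01, -2.85705632e+01,  7.00042234e-02,
        2.37855170e-02, -7.17999364e-05]), 'position': array([0.24636868, 0.49141441, 0.21818431]), 'tool_rot': array([ 2.30309681e-01,  9.73117262e-01, -4.71381227e-04, -1.52136408e-04]), 'force': array([0.78941219, 0.52619222, 0.03129017]), 'torque': array([-0.01861068,  0.00985152,  0.00686768]), 'opening': 0.0933019594067446}
```

View pics/top0.png

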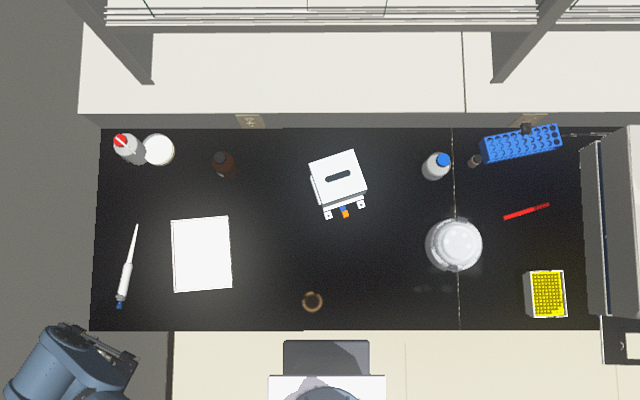

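View pics/scene0.png

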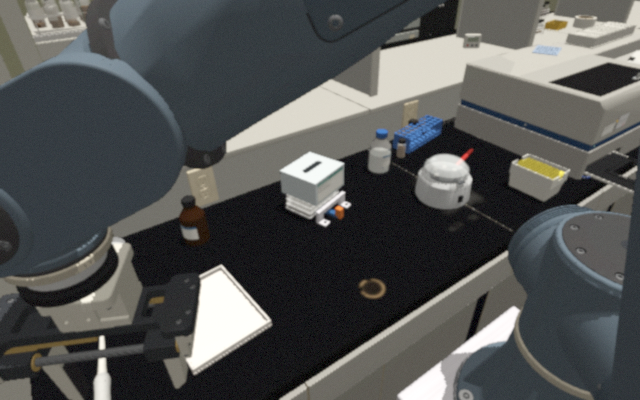

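The top view shows the carton at about (338,178), the stop with its tabs at (328,215) and (362,205), the orange grip at (345,213) and the tray at (202,253). The scene view shows the grip at (340,212), with the gripper over the tray's near corner. Next I'll measure.

```bash
cat > h.py <<'E'
from plant import r
import cv2,numpy as np
from scipy.spatial.transform import Rotation as Ro
def shot(n,save=None):
    f=r.grab_frame(n)
    if save: cv2.imwrite(f"pics/{save}.png",f["color"][:,:,::-1])
    f["R"]=cv2.Rodrigues(f["rvec"])[0]; f["c"]=-f["R"].T@np.ravel(f["tvec"]); f["hsv"]=cv2.cvtColor(f["color"],cv2.COLOR_RGB2HSV); return f
def ray(f,uv): return f["R"].T@np.linalg.inv(f["K"])@np.array([uv[0],uv[1],1.])
def plane(f,uv,z):
    d=ray(f,uv); return f["c"]+d*(z-f["c"][2])/d[2]
def tri(f1,u1,f2,u2):
    d1,d2=ray(f1,u1),ray(f2,u2); s=np.linalg.lstsq(np.c_[d1,-d2],f2["c"]-f1["c"],rcond=None)[0]
    a,b=f1["c"]+d1*s[0],f2["c"]+d2*s[1]; return (a+b)/2,np.linalg.norm(a-b)
def blobs(m,amin=4):
    n,l,s,c=cv2.connectedComponentsWithStats(m.astype(np.uint8)); return [(s[i].tolist(),c[i].round(1).tolist()) for i in range(1,n) if s[i][4]>=amin], l
def orange(f): h=f["hsv"]; return (h[...,0]>=4)&(h[...,0]<=18)&(h[...,1]>170)&(h[...,2]>120)
def proj(f,p): return cv2.projectPoints(np.float64(p).reshape(-1,3),np.float64(f["rvec"]),np.float64(f["tvec"]),f["K"],None)[0].reshape(-1,2)
E
python3 - <<'E'
from h import *
t=shot("top");s=shot("scene")
bt,bs=blobs(orange(t))[0],blobs(orange(s))[0]; print(bt,bs)
# tray & white objects
w=(t["hsv"][...,2]>170)&(t["hsv"][...,1]<60); w[:130]=0
for st,c in blobs(w,15)[0]: print("white",st,c,plane(t,c,.01).round(3))
m=np.zeros_like(w);m[205:305,160:245]=w[205:305,160:245]
c=max(cv2.findContours(m.astype(np.uint8),0,2)[0],key=cv2.contourArea)
rc=cv2.minAreaRect(c);P=np.array([plane(t,p,.016) for p in cv2.boxPoints(rc)]);print(P.round(3),P.mean(0),np.linalg.norm(np.diff(P,axis=0),axis=1))
big=cv2.resize(t["color"][140:230,290:390],None,fx=8,fy=6.667,interpolation=cv2.INTER_CUBIC)
big=cv2.resize(t["color"][145:225,295:385],(720,600)[:2] if 0 else (675,600),interpolation=cv2.INTER_CUBIC)
cv2.imwrite("pics/top_crop.png",big[:,:,::-1])
E
```

```text
[([342, 211, 7, 7, 16], [344.2, 214.8]), ([347, 210, 2, 4, 4], [347.2, 211.5])] [([335, 206, 9, 12, 52], [339.2, 211.6])]
white [627, 130, 13, 175, 1064] [635.4, 188.9] [ 0.662 -0.879  0.01 ]
white [114, 134, 24, 22, 316] [126.8, 145.6] [0.795 0.571 0.01 ]
white [143, 134, 31, 31, 744] [158.1, 149.0] [0.784 0.481 0.01 ]
white [308, 149, 59, 56, 2014] [336.5, 176.5] [ 0.701 -0.032  0.01 ]
white [427, 155, 22, 21, 233] [436.0, 166.5] [ 0.729 -0.316  0.01 ]
white [596, 154, 2, 14, 15] [596.9, 160.1] [ 0.746 -0.777  0.01 ]
white [597, 170, 2, 15, 16] [597.9, 176.6] [ 0.698 -0.776  0.01 ]
white [598, 186, 2, 15, 16] [598.9, 192.6] [ 0.652 -0.775  0.01 ]
white [323, 195, 42, 25, 292] [343.2, 205.3] [ 0.618 -0.05   0.01 ]
white [599, 202, 2, 15, 17] [599.9, 208.4] [ 0.607 -0.774  0.01 ]
white [171, 215, 62, 78, 4226] [200.7, 253.7] [0.483 0.349 0.01 ]
white [431, 219, 51, 51, 1822] [457.9, 244.2] [ 0.507 -0.37   0.01 ]
white [600, 218, 2, 15, 17] [600.9, 224.4] [ 0.561 -0.773  0.01 ]
white [118, 224, 20, 73, 405] [127.3, 266.9] [0.447 0.552 0.01 ]
white [601, 234, 2, 15, 17] [601.9, 240.4] [ 0.516 -0.772  0.01 ]
white [602, 250, 4, 48, 55] [603.9, 273.1] [ 0.425 -0.77   0.01 ]
white [530, 270, 15, 3, 21] [536.3, 271.1] [ 0.431 -0.584  0.01 ]
white [552, 270, 16, 48, 115] [562.4, 292.9] [ 0.372 -0.652  0.01 ]
white [530, 274, 17, 44, 93] [534.1, 300.1] [ 0.352 -0.572  0.01 ]
white [605, 299, 7, 17, 24] [606.6, 308.0] [ 0.33 -0.77  0.01]
white [172, 315, 468, 85, 27538] [408.1, 365.7] [ 0.179 -0.221  0.01 ]
white [626, 333, 14, 26, 348] [632.8, 345.2] [ 0.231 -0.832  0.01 ]
[[0.581 0.441 0.016]
 [0.591 0.274 0.016]
 [0.387 0.256 0.016]
 [0.377 0.419 0.016]] [0.48396267 0.34746042 0.016     ] [0.16645361 0.20481224 0.16299786]
```

View pics/top_crop.png

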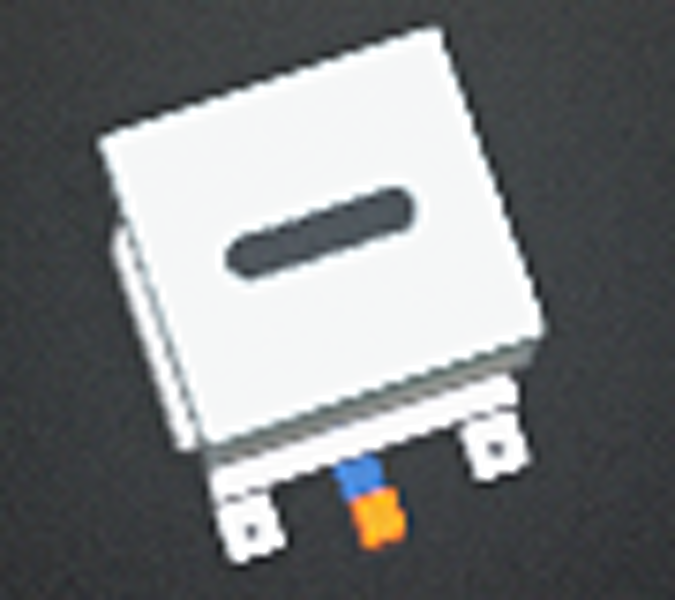

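The crop (×7.5) shows the tab holes at crop (251,530) and (496,449) and the grip top at about (378,515). The blue tongue is visible and the stop is yawed about 18°. I'll estimate the stop frame from this, then take a closer wrist view.

Run:
```python
from h import *
t=shot("top");s=shot("scene")
U=lambda a,b:((a+.5)/7.5-.5+295,(b+.5)/7.5-.5+145)
A=plane(t,U(251,530),.005);B=plane(t,U(496,449),.005)
d=A-B; ys=d[:2]/np.linalg.norm(d[:2]); yaw=np.arctan2(-ys[0],ys[1]); print("tabs",A,B,np.linalg.norm(d),"yaw",yaw)
ot=U(378,515); print("grip z.033",plane(t,ot,.030))
print("tri",tri(t,blobs(orange(t))[0][0][1],s,blobs(orange(s))[0][0][1]))
g=plane(t,ot,.030)
R=Ro.from_euler('z',yaw)*Ro.from_matrix(np.array([[-np.cos(np.pi/6),0,.5],[0,1,0],[.5*-1,0,-np.cos(np.pi/6)]]))
print(R.as_matrix().round(3),np.linalg.det(R.as_matrix()))
zt=R.as_matrix()[:,2]
p=np.array([g[0],g[1],.028])-zt*.11
for k in (R,R*Ro.from_euler('z',np.pi)):
    q=r.ik(p,k.as_quat()); print(q)
```

```text
tabs [ 0.59067312 -0.00717023  0.005     ] [ 0.62128156 -0.10000307  0.005     ] 0.09774871824352406 yaw 0.31849109251150237
grip z.033 [ 0.59256681 -0.05408094  0.03      ]
tri (array([ 0.58919062, -0.05316125,  0.01827198]), np.float64(0.0020401566282296545))
[[-0.822 -0.313  0.475]
 [-0.271  0.95   0.157]
 [-0.5   -0.    -0.866]] 0.9999999999999999
None
[-0.38364956  0.33873025  2.07783723  0.84149002  0.44791649  0.14883491]
```

Run:
```python
from h import *
yaw=.3185; 
def tool(yaw,lean=np.pi/6):
    return Ro.from_euler('z',yaw)*Ro.from_matrix(np.array([[-np.cos(lean),0,np.sin(lean)],[0,1,0],[-np.sin(lean),0,-np.cos(lean)]]))*Ro.from_euler('z',np.pi)
g=np.array([.591,-.0536,.028]);xs=np.array([np.cos(yaw),np.sin(yaw),0])
R=tool(yaw);z=R.as_matrix()[:,2]
for n,p,RR in [("pre",g-z*.11,R),("grasp",g+z*.019,R),("drawn",g+z*.019-xs*.16,R),("lift",g+z*.019-xs*.16+[0,0,.1],R)]:
    q=r.ik(p,RR.as_quat());print(n,q)
T=tool(.09);c=np.array([.484,.347,.03])-.0655*np.array([np.cos(.09),np.sin(.09),0])
for h in(.1,0): print("tray",r.ik(c+T.as_matrix()[:,2]*.019+[0,0,h],T.as_quat()))
r.goto(g-z*.11,R.as_quat())
f=shot("wrist","wrist1");shot("top","top1"); print(f["c"],r.observe()["position"],r.observe()["t"])
b=blobs(orange(f),30)[0];print(b)
```

```text
pre [-0.38398708  0.33630889  2.08176371  0.84388949  0.44708623  0.14588555]
grasp [-0.2958146   0.63670719  1.97643642  1.28784099  0.30483341 -0.25250344]
drawn [-0.56192535  0.52599741  2.29392072  1.64402515  0.39687795 -0.88844882]
lift [-0.56192535  0.25131453  2.2649291   0.99767213  0.4766658  -0.18087955]
tray None
tray [ 0.74291138  0.5952688   2.07328176 -1.4365884   0.31152122 -2.69749577]
[ 0.52742709 -0.07485267  0.30936899] [ 0.53894036 -0.07022172  0.12337653] 2.6833
[([319, 188, 16, 17, 267], [326.4, 196.1])]
```

View pics/wrist1.png

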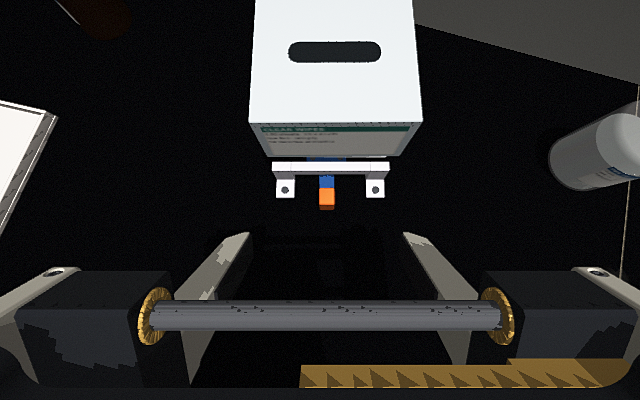

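The wrist view is clear. The tab holes are at (284,189) and (375,189), the grip at (326,196), the tongue above it, and the bar spans y = 162–170. The carton front's lower edge is at about y = 155. I'll refine the numbers from it and plan the tray placing at about the same yaw.

```bash
cat >> h.py <<'E'
def tool(yaw,lean=np.pi/6):
    c,s=np.cos(lean),np.sin(lean)
    return Ro.from_euler('z',yaw)*Ro.from_matrix([[-c,0,s],[0,1,0],[-s,0,-c]])*Ro.from_euler('z',np.pi)
E
python3 - <<'E'
from h import *
f=shot("wrist");h=f["hsv"]
w=(h[...,2]<110); P=[]
for u0 in(284,375):
    m=np.zeros_like(w);m[184:194,u0-6:u0+7]=w[184:194,u0-6:u0+7]; b=blobs(m,3)[0];print(b);P.append(plane(f,b[0][1],.005))
ys=(P[0]-P[1])[:2];L=np.linalg.norm(ys);ys/=L;yaw=np.arctan2(-ys[0],ys[1]);M=(P[0]+P[1])/2;xs=np.array([ys[1],-ys[0]])
print("holes",P,L,yaw,"mid",M)
o=orange(f)
V=h[...,2]; print(np.array([np.median(V[y,320:334]) for y in range(186,210)]), np.array([np.median(h[y,320:334,0]) for y in range(186,210)]))
def st(p): return np.array([xs@(p[:2]-M[:2]),ys@(p[:2]-M[:2])])
for y in range(186,210,1):
    c=np.where(o[y])[0]
    if len(c): print(y,c.min(),c.max(),(st(plane(f,((c.min()+c.max())/2,y),.033))*1000).round(1))
bl=(h[...,0]>100)&(h[...,0]<125)&(h[...,1]>120)&(h[...,2]>80); bl[:,:300]=0;bl[:,350:]=0;bl[:155]=0;bl[195:]=0
for y in range(155,195,2):
    c=np.where(bl[y])[0]
    if len(c): print('blue',y,c.min(),c.max(),(st(plane(f,((c.min()+c.max())/2,y),.010))*1000).round(1))
T=tool(yaw);c=np.array([.484,.347,.035])
for yy in(.2,.32,.45):
  T=tool(yy);cc=c-.0655*np.array([np.cos(yy),np.sin(yy),0])
  for hh in(.1,0): print("tray",yy,r.ik(cc+T.as_matrix()[:,2]*.019+[0,0,hh],T.as_quat()))
E
```

```text
[([282, 187, 7, 6, 33], [284.6, 189.5])]
[([372, 187, 7, 6, 36], [375.2, 189.5])]
holes [array([ 0.58898904, -0.00685484,  0.005     ]), array([ 0.62004119, -0.10068618,  0.005     ])] 0.0988360039067491 0.3195912677582817 mid [ 0.60451512 -0.05377051  0.005     ]
[176.  125.5 255.  255.  249.  249.  248.5 249.  249.  249.  249.  249.5
 250.  250.  250.  250.5 252.  253.  234.   72.   96.   99.   99.5 102. ] [108.  116.5  11.   14.   13.   13.   13.   13.   13.   13.   14.   14.
  14.   14.   14.   14.   14.   13.   10.   10.   10.   10.   10.   10. ]
188 320 333 [-5.8  3.7]
189 319 333 [-6.8  4.2]
190 319 334 [-7.9  3.7]
191 319 334 [-8.9  3.7]
192 319 334 [-9.9  3.7]
193 319 334 [-10.9   3.7]
194 319 334 [-11.9   3.7]
195 319 334 [-12.9   3.7]
196 319 334 [-14.    3.7]
197 319 334 [-15.    3.7]
198 319 334 [-16.    3.7]
199 319 334 [-17.    3.7]
200 319 334 [-18.    3.7]
201 319 334 [-19.    3.7]
202 319 334 [-20.    3.7]
203 319 334 [-21.    3.7]
204 320 333 [-22.    3.7]
blue 157 307 326 [35.7 14.7]
blue 159 307 345 [33.4  4.2]
blue 175 323 333 [15.   2.1]
blue 177 319 333 [12.7  4.2]
blue 179 319 333 [10.4  4.2]
blue 181 319 333 [8.2 4.2]
blue 183 319 333 [5.9 4.2]
blue 185 319 333 [3.7 4.2]
blue 187 319 333 [1.5 4.2]
tray 0.2 [ 0.70113681  0.34976859  2.07805259 -0.79529707  0.34308813  2.77902729]
tray 0.2 [ 0.70113681  0.57107097  2.10673441  4.6924552   0.24263283 -2.67810624]
tray 0.32 [ 0.64987221  0.33263724  2.1061866  -0.68367701  0.25930656  2.52613563]
tray 0.32 [ 0.64987221  0.56033787  2.13546745  4.39385164  0.17137785 -2.53038662]
tray 0.45 [ 0.58934802  0.3199721   2.1267497  -0.37944276  0.18861142  2.06499663]
tray 0.45 [ 0.58934802  0.55261675  2.1565003   3.81753907  0.11123429 -2.12284509]
```

The grip top is 17–18 mm long and centred in hole coordinates at (−14, +3.7) mm. That agrees with the top view to 2.6 mm, and the hole spacing is 98.8 mm against an expected 98. Lowering into the tray runs into wrist limits at a 30° lean, so I'll check other leans and yaws before grasping.

Run:
```python
from h import *
M=np.array([.6045,-.0538]);yaw=.3196;xs=np.array([np.cos(yaw),np.sin(yaw)]);ys=np.array([-xs[1],xs[0]])
g=np.r_[M-.014*xs+.0037*ys,.028]; X=np.r_[xs,0]; print(g)
ty=.09;tx=np.array([np.cos(ty),np.sin(ty)]);tv=np.array([-tx[1],tx[0]]);tc=np.array([.484,.347])+.006*tx+.014*tv
for L in(30,35,40,45):
  for n,p,yy in [("pre",g+[0,0,.05]-.08*X,yaw),("grasp",g,yaw),("drawn",g-X*.16,yaw),("lift",g-X*.16+[0,0,.1],yaw)]+[(f"tray{y} {h}",np.r_[tc-.0655*np.array([np.cos(y),np.sin(y)]),.033+h],y) for y in(.25,.32,.4) for h in(0,.04,.1)]:
    T=tool(yy,np.radians(L)); q=r.ik(p+T.as_matrix()[:,2]*.019,T.as_quat()); print(L,n,None if q is None else q.round(2))
```

```text
[ 0.59004645 -0.05468598  0.028     ]
30 pre [-0.41  0.45  2.14  1.19  0.37 -0.26]
30 grasp [-0.3   0.64  1.98  1.29  0.31 -0.26]
30 drawn [-0.57  0.53  2.29  1.64  0.4  -0.89]
30 lift [-0.57  0.25  2.27  1.    0.48 -0.19]
30 tray0.25 0 [ 0.7   0.58  2.09  4.68  0.22 -2.71]
30 tray0.25 0.04 None
30 tray0.25 0.1 [ 0.7   0.37  2.06 -0.76  0.32  2.7 ]
30 tray0.32 0 [ 0.67  0.58  2.1   4.51  0.18 -2.63]
30 tray0.32 0.04 None
30 tray0.32 0.1 [ 0.67  0.36  2.08 -0.69  0.27  2.55]
30 tray0.4 0 [ 0.63  0.57  2.12  4.24  0.13 -2.47]
30 tray0.4 0.04 None
30 tray0.4 0.1 [ 0.63  0.35  2.09 -0.55  0.22  2.31]
35 pre [-0.44  0.47  2.18  1.51  0.41 -0.59]
35 grasp [-0.32  0.65  2.02  1.67  0.35 -0.65]
35 drawn [-0.61  0.55  2.33  1.82  0.5  -1.12]
35 lift [-0.61  0.26  2.3   1.24  0.51 -0.46]
35 tray0.25 0 [ 0.72  0.6   2.12  4.23  0.3  -2.25]
35 tray0.25 0.04 [ 0.72  0.5   2.12  4.56  0.27 -2.58]
35 tray0.25 0.1 None
35 tray0.32 0 [ 0.69  0.59  2.14  4.03  0.27 -2.13]
35 tray0.32 0.04 [ 0.69  0.49  2.14  4.37  0.22 -2.49]
35 tray0.32 0.1 None
35 tray0.4 0 [ 0.65  0.59  2.16  3.75  0.25 -1.97]
35 t
[... 699 characters left out ...]
0.66  0.36  2.19  4.26  0.18 -2.48]
45 pre [-0.51  0.52  2.25  1.91  0.59 -1.05]
45 grasp [-0.37  0.69  2.09  2.09  0.54 -1.12]
45 drawn [-0.7   0.64  2.37  2.    0.72 -1.4 ]
45 lift [-0.7   0.32  2.37  1.61  0.65 -0.9 ]
45 tray0.25 0 [ 0.76  0.65  2.19  3.88  0.54 -1.86]
45 tray0.25 0.04 [ 0.76  0.55  2.19  4.01  0.47 -2.  ]
45 tray0.25 0.1 [ 0.76  0.4   2.18  4.31  0.38 -2.34]
45 tray0.32 0 [ 0.72  0.65  2.21  3.71  0.53 -1.79]
45 tray0.32 0.04 [ 0.72  0.54  2.22  3.82  0.45 -1.91]
45 tray0.32 0.1 [ 0.72  0.38  2.21  4.12  0.34 -2.23]
45 tray0.4 0 [ 0.67  0.64  2.23  3.52  0.53 -1.71]
45 tray0.4 0.04 [ 0.67  0.53  2.24  3.6   0.44 -1.8 ]
45 tray0.4 0.1 [ 0.67  0.37  2.23  3.85  0.29 -2.06]
```

A 40° lean with tray yaw 0.4 keeps a single wrist branch throughout, so I'll use that. Next is approach and grasp.

```bash
cat >> h.py <<'E'
M=np.array([.6045,-.0538]);yaw=.3196;xs=np.array([np.cos(yaw),np.sin(yaw)]);ys=np.array([-xs[1],xs[0]])
X=np.r_[xs,0]; LEAN=np.radians(40); T0=tool(yaw,LEAN); Z0=T0.as_matrix()[:,2]
g=np.r_[M-.017*xs+.0037*ys,.026]
E
python3 - <<'E'
from h import *
r.goto(g-Z0*.10,T0.as_quat())
print(r.move_linear(g+Z0*.019,rate=.08,stop_force=8),r.observe()["position"]-g-Z0*.019,r.observe()["force"])
f=shot("wrist","wrist2")
r.close_gripper();o=r.observe();print(o["opening"],o["force"],o["t"])
shot("wrist","wrist3")
a=[cv2.imread(f"pics/wrist{i}.png")[130:400,160:490] for i in(2,3)];cv2.imwrite("pics/g.png",np.hstack(a))
E
```

```text
False [-1.35219657e-05 -1.33621808e-04  3.21341228e-04] [ 0.30700756 -0.86684231  0.03196893]
0.015819229075220712 [-0.37387701  0.70835981  0.71397016] 6.3583
```

View pics/g.png

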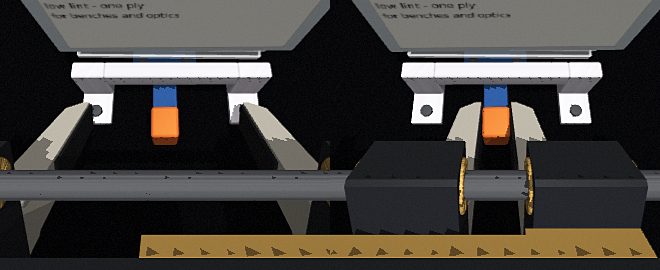

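Left half: the open fingers straddle the grip at (165,125), clear of the tabs. Right half: the fingers are closed on the grip at (496,125), with an opening of 15.8 mm against an expected 16. I'll start the draw slowly.

Run:
```python
from h import *
p=g+Z0*.019
for d in(.015,.03,.045):
    r.move_linear(p-X*d,rate=.04);o=r.observe();print(d,o["force"].round(1),o["opening"].round(4),o["t"])
a=shot("top","top2");b=shot("wrist","w4")
cv2.imwrite("pics/d1.png",np.hstack([cv2.resize(a["color"][145:225,295:385],(360,320),interpolation=cv2.INTER_CUBIC),cv2.resize(b["color"][:320,130:530],(400,320))])[:,:,::-1])
```

```text
Traceback (most recent call last):
AttributeError: 'float' object has no attribute 'round'
```

Run:
```python
from h import *
p=g+Z0*.019
for d in(.03,.045):
    r.move_linear(p-X*d,rate=.04);o=r.observe();print(d,o["force"].round(1),o["opening"],o["t"])
a=shot("top","top2");b=shot("wrist","w4")
cv2.imwrite("pics/d1.png",np.hstack([cv2.resize(a["color"][145:225,295:385],(360,320),interpolation=cv2.INTER_CUBIC),cv2.resize(b["color"][:320,130:530],(400,320))])[:,:,::-1])
```

```text
0.03 [-7.2 -2.1  6.6] 0.016037178632257572 7.4583
0.045 [-4.3 -2.   6.7] 0.01617530525601758 7.9833
```

View pics/d1.png

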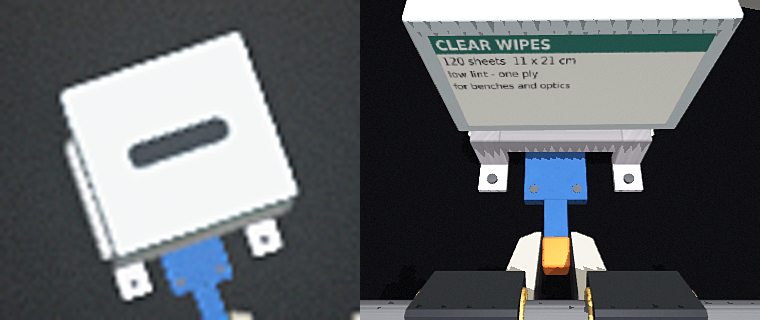

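The shim is halfway out at right(555,175), straight in the passage. The stack rode forward, is now square against the stop, and its carton is upright. Now the rest, quickly, so the stack drops without tilting much.

Run:
```python
from h import *
p=g+Z0*.019
r.move_linear(p-X*.155,rate=.25);o=r.observe();print(o["position"]-(p-X*.155),o["force"].round(1),o["opening"],o["t"])
r.hold(.5)
a=shot("top","top3");b=shot("scene","s3");c=shot("wrist","w5")
print(blobs(orange(c),20)[0])
cv2.imwrite("pics/d2.png",np.hstack([cv2.resize(a["color"][145:245,295:385],(288,320),interpolation=cv2.INTER_CUBIC),cv2.resize(b["color"][140:240,260:360],(320,320),interpolation=cv2.INTER_CUBIC),cv2.resize(c["color"][:320,230:420],(190,320))])[:,:,::-1])
```

```text
[ 2.01040455e-04 -4.47951645e-04  2.44249284e-06] [-1.5 -0.8 -0. ] 0.015322758106216094 8.675
[([313, 237, 27, 38, 250], [328.3, 266.9]), ([312, 239, 1, 27, 27], [312.0, 252.0])]
```

View pics/d2.png

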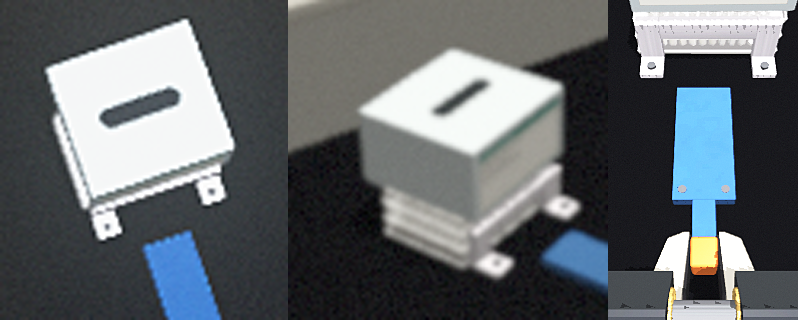

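The shim is fully out and clear of the tabs, and the stack stands square and neat behind the stop in both views. Now I'll lift it and carry it to the tray.

Run:
```python
from h import *
p=g+Z0*.019-X*.155
q1=p+[-.03,0,.05]; r.move_linear(q1,rate=.1); print(r.observe()["force"].round(1),r.observe()["opening"])
ty=.095;tx=np.array([np.cos(ty),np.sin(ty)]);tv=np.array([-tx[1],tx[0]]);tc=np.array([.484,.347])+.006*tx+.014*tv
y=.4;T=tool(y,LEAN);Z=T.as_matrix()[:,2]
G=np.r_[tc-.0655*np.array([np.cos(y),np.sin(y)])-.003*np.array([np.cos(y),np.sin(y)]),.030]   # grip held 3 mm back of its middle
np.savetxt("place.txt",np.r_[G+Z*.019,T.as_quat()])
try:
    r.move_linear(q1+[-.03,.1,.02],rate=.15)
    r.move_linear(G+Z*.019+[0,0,.07],T.as_quat(),rate=.15)
except r.PlanningError as e: print("plan",e)
o=r.observe();print(o["position"],o["joint_pos"].round(2),o["opening"],o["t"])
a=shot("top","top4");c=shot("scene","s4")
cv2.imwrite("pics/d3.png",np.hstack([cv2.resize(a["color"][190:330,120:300],(411,320)),cv2.resize(c["color"][150:390,120:400],(373,320))])[:,:,::-1])
```

```text
[-0.2  0.1 -1.7] 0.01580156990934735
[0.4367263  0.33929046 0.0853598 ] [ 0.66  0.43  2.2   3.9   0.24 -2.12] 0.015770811430721506 13.35
```

View pics/d3.png

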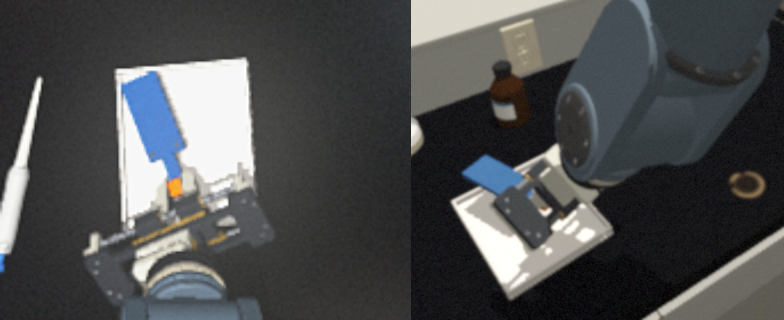

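The shim is held roughly level over the tray, its far left corner at left(122,85), close to the tray's left wall before parallax is removed. I'll compute the real clearance.

Run:
```python
from h import *
t=shot("top");h=t["hsv"]
ty=.095;tx=np.array([np.cos(ty),np.sin(ty)]);tv=np.array([-tx[1],tx[0]]);C=np.array([.484,.347])
b=(h[...,0]>100)&(h[...,0]<125)&(h[...,1]>150)&(h[...,2]>80);m=np.zeros_like(b);m[210:262,165:210]=b[210:262,165:210]
c=max(cv2.findContours(m.astype(np.uint8),0,2)[0],key=cv2.contourArea)
for u in cv2.approxPolyDP(c,2.5,True)[:,0]:
    for z in(.084,.07): 
        P=plane(t,u,z)[:2]-C; print(u,z,(np.array([tx@P,tv@P])*1000).round(0),end=' ')
    print()
s=shot("scene");h=s["hsv"];b=(h[...,0]>100)&(h[...,0]<125)&(h[...,1]>120)&(h[...,2]>80);m=np.zeros_like(b);m[250:320,140:240]=b[250:320,140:240]
c2=max(cv2.findContours(m.astype(np.uint8),0,2)[0],key=cv2.contourArea);print(cv2.approxPolyDP(c2,2.5,True)[:,0].tolist())
```

```text
[185 222] 0.084 [81. 21.] [185 222] 0.07 [83. 24.] 
[173 228] 0.084 [68. 53.] [173 228] 0.07 [70. 57.] 
[184 256] 0.084 [-9. 28.] [184 256] 0.07 [-8. 32.] 
[188 256] 0.084 [-10.  18.] [188 256] 0.07 [-9. 22.] 
[182 244] 0.084 [23. 32.] [182 244] 0.07 [25. 36.] 
[187 245] 0.084 [19. 19.] [187 245] 0.07 [21. 23.] 
[185 239] 0.084 [35. 23.] [185 239] 0.07 [37. 27.] 
[189 238] 0.084 [37. 12.] [189 238] 0.07 [39. 16.] 
[189 233] 0.084 [50. 12.] [189 233] 0.07 [52. 15.] 
[194 240] 0.084 [30. -0.] [194 240] 0.07 [32.  3.] 
[[158, 278], [184, 295], [203, 283], [177, 266]]
```

The far-end corners are at tray (81,21) and (68,53) mm. Planned was (84,15) and (70,57), and the inner walls are at ±96 and ±76, so it fits. Lowering it now.

Run:
```python
from h import *
v=np.loadtxt("place.txt");P,Q=v[:3],v[3:]
print(r.move_linear(P+[0,0,.012],rate=.08,stop_force=6),r.observe()["position"][2]-P[2])
print(r.move_linear(P+[0,0,-.002],rate=.02,stop_force=6),r.observe()["position"][2]-P[2],r.observe()["force"].round(1))
r.release();r.hold(.3);print(r.observe()["opening"],r.observe()["force"].round(1))
Z=Ro.from_quat(Q).as_matrix()[:,2]; here=r.observe()["position"]
for d in(.10,.07,.05):
    try: r.move_linear(here-Z*d,rate=.1);break
    except r.PlanningError as e: print(d,e)
o=r.observe();print(o["position"],o["joint_pos"].round(2),o["t"])
a=shot("top","top5");c=shot("wrist","w6");s=shot("scene","s5")
cv2.imwrite("pics/d4.png",np.hstack([cv2.resize(a["color"][140:330,150:400],(420,320)),cv2.resize(c["color"][:330,120:520],(380,320))])[:,:,::-1])
```

```text
False 0.012428779390613967
True -0.00011769591888297938 [-1.3 -1.8  5.2]
0.09266294213737378 [ 0.6  0.2 -0.1]
[0.37713895 0.31425916 0.0914188 ] [ 0.71  0.35  2.34  3.88  0.3  -2.04] 17.75
```

View pics/d4.png

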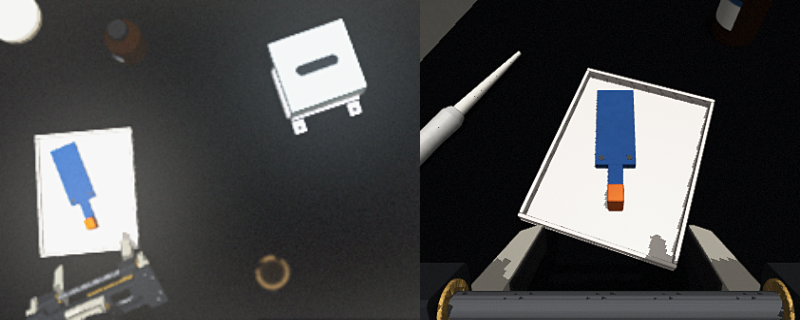

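The shim lies fully inside the tray, contact came at the planned height (−0.1 mm), and the gripper is clear. One numeric check of the stack and shim, then I'll hand in.

Run:
```python
from h import *
t=shot("top");h=t["hsv"];w=(h[...,2]>150)&(h[...,1]<60);m=np.zeros_like(w);m[140:195,300:380]=w[140:195,300:380]
k=(h[...,2]<110);n=np.zeros_like(k);n[160:190,320:355]=k[160:190,320:355]
b=max(blobs(n,10)[0],key=lambda x:x[0][4]);P=plane(t,b[1],.112);d=P[:2]-M
print("slot in hole frame mm (stop origin ~ +25):",xs@d*1e3,ys@d*1e3)
t0=cv2.cvtColor(cv2.imread("pics/top0.png"),cv2.COLOR_BGR2RGB)
for nme,(y0,y1,x0,x1) in dict(amber=(145,180,208,238),buffer=(145,185,418,455)).items():
    print(nme,"mean abs change",np.abs(t0[y0:y1,x0:x1].astype(int)-t["color"][y0:y1,x0:x1]).mean())
c=shot("wrist");s=shot("scene");o=orange(c);print(blobs(o,30)[0],blobs(orange(t),5)[0])
hw=c["hsv"];bb=(hw[...,0]>100)&(hw[...,0]<125)&(hw[...,1]>120)&(hw[...,2]>60)
cc=max(cv2.findContours(bb[:, :500].astype(np.uint8),0,2)[0],key=cv2.contourArea)
A=cv2.approxPolyDP(cc,4,True)[:,0];Q=np.array([plane(c,u,.014) for u in A]);print(A.tolist(),Q.round(3).tolist())
cv2.imwrite("pics/end.png",cv2.resize(s["color"][120:240,240:400],(640,480),interpolation=cv2.INTER_CUBIC)[:,:,::-1])
```

```text
slot in hole frame mm (stop origin ~ +25): 72.72517430102154 -3.147994673940771
amber mean abs change 3.44984126984127
buffer mean abs change 3.0373873873873873
[([317, 190, 18, 18, 307], [325.4, 198.7])] [([201, 270, 2, 4, 6], [201.5, 271.8]), ([202, 270, 5, 6, 9], [204.6, 273.2])]
[[307, 93], [305, 169], [318, 170], [318, 189], [333, 189], [333, 170], [346, 168], [344, 96]] [[0.55, 0.41, 0.014], [0.459, 0.371, 0.014], [0.463, 0.358, 0.014], [0.443, 0.35, 0.014], [0.449, 0.336, 0.014], [0.469, 0.344, 0.014], [0.476, 0.333, 0.014], [0.562, 0.369, 0.014]]
```

View pics/end.png

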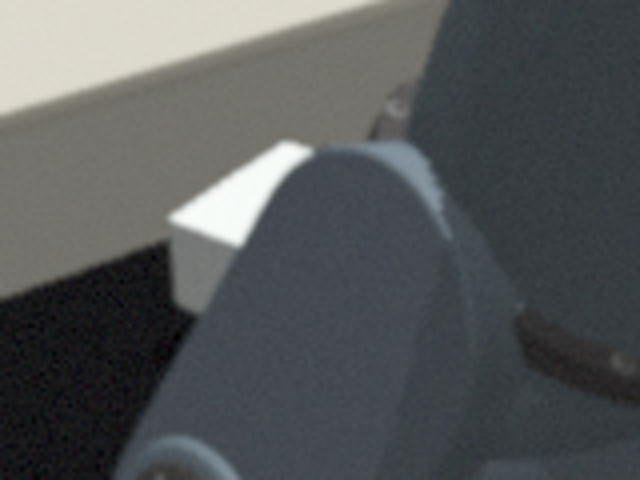

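The arm blocks the stack in this last scene view, but it was seen neat after the draw. The numbers agree: the carton is about 48 mm behind the stop and 3 mm to the side. The shim body measures 99 × 43 mm on the 14 mm plane, so it is flat on the tray floor. The bottle regions of the top picture are unchanged beyond noise. Handing in.

```bash
python3 -c "
from plant import r
r.job_done(); print(r.observe()['t'])"
```

```text
the job is handed in; nothing more can be done
the job is handed in; nothing more can be done
```

I drew the shim plate out under the stop bar, carried it over, and laid it on the tray floor. The job is handed in, at about 18 s on the robot's clock, but it reports no verdict.

I gripped it with a 40° lean instead of 30° to stay within the wrist joint limits over the tray. I pulled the first 45 mm slowly, until the stack rested on the stop. The last 110 mm went fast, so the stack dropped without tilting much.

**Last checks:**
- **Stack:** it looked upright and neat in the top and scene views after the draw. The carton is about 48 mm behind the stop and 3 mm sideways. I took the stop's origin as 25 mm behind the tab holes, which is an estimate.
- **Shim plate:** it measures 99 × 43 mm (real size 100 × 44) on the plane it should lie on, so it is flat. It touched the tray floor within 0.2 mm of the planned height.
- **Bottles:** the top view shows no change beyond noise.
- **Not checked:** the arm blocked the stack in the final scene view, so I could not look at it from the side again. The height and tilt of each well plate were judged by eye only, after the draw.

No check failed. I viewed 10 pictures.

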